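# Grease and lock the feed track's stop, then load it

### The job

Take the bent brush off its rest, dip its bristles well into the open steel pot, dab them on the lock collar's top face at its white line, and lay the brush back on its rest as it lay before. Then turn the lock collar clockwise until its line meets the locked mark, and only after that set every small yellow carton, the same way up as it lies and lengthwise, on the sloped rollers, so that they end in a row down against the end stop. Do not tip the pot, and leave the screw jar and the gear head alone.

Things in the scene. Friction and masses are not known exactly. Their poses are not given: they have to be found in the camera images.
- brush: loose brush, 120 g: straight flat-sided wooden handle 150 mm long (x = -90 to +60), 16 wide (y), 20 high (z), a bent neck and a round head hanging down at x = +85. Origin: in the handle's mid-thickness, 90 mm from its rear end, a good place to grip from above; +x to the head, z up. Starts on its rest, handle centre line 115 mm above the bench
- brush_tip (a point): lower end of the bristles, centre: 85 mm ahead (+x) of the brush origin and 85 mm below it. The head is a stiff vertical cylinder 16-17 mm thick, 55 mm long, the lower 30 mm of it bristles
- rest: fixed brush rest: base plate 150 x 80 x 6 mm, two uprights 8 mm thick whose tops carry the handle 105 mm above the bench: at x = +45 mm an open U fork (26 mm between its cheeks, which rise to 126 mm), at x = -60 mm a plain bar 50 mm wide. Origin: centre of the underside; +x: the way the brush's head points
- rest_seat (a point): where the brush's origin is when it lies on the rest: 115 mm above the rest's origin (axes as the rest)
- pot: loose open square steel pot, 400 g: 76 x 76 mm outside, 68 x 68 mm inside, 48 mm high, inner floor 4 mm above the bench. Origin: centre of the underside. Left of pot and rest stands the bench vise (beyond y = +0.5 m): keep the brush handle clear of it
- pot_in (a point): centre of the pot's inner floor; the rim is 44 mm above it
- track: fixed sloped roller track, base plate 330 x 74 x 10 mm. +x points down the slope (level), z up; origin on the bench. 10 free rollers (bed 240 mm long, slope 0.12 rad) between side rails 50 mm apart, 6 mm thick, 12 mm above the rollers. At the low end a stop plate rises 30 mm above the rollers; beyond it stands the lock collar
- track_stop (a point): point on the track's centre line where the roller surface meets the stop plate's inner face; 40 mm above the bench (axes as the track)
- track_entry (a point): point on the roller surface, on the centre line, 40 mm from the upper end of the bed, 200 mm up the slope from the stop: a carton let go with its underside about 5 mm over this point rolls down by itself. Small parts hang from the shelf edge beyond the track, at about x = 0.60, z = 0.50 m: keep the wrist nearer than that
- collar (a joint): angle of the lock collar, rad: grows clockwise seen from above; starts loose at 0 to 0.25, 1.2 at the locked mark, end stop 1.25. Stays where it is left (friction 0.12 N m)
- collar_top (a point): centre of the collar's top face, on its vertical axis, 70 mm above the bench. The collar is a knurled dark steel disc, diameter 56 mm, 26 mm high, free all round and above, with a white index line on its top face and side. The locked mark is a white line on a block beside it, 44 mm high, toward the track's -y
- collar_pad (a point): where the dab belongs: on the collar's top face, on the white line, 20 mm from the axis; turns with the collar
- carton0: small yellow carton lying flat on the bench: 42 (x) x 62 (y) x 26 mm high, about 120 g; grasp it across the 42 mm. Origin: centre of the underside; z up. On the rollers its y axis lies along the track, either way round. May be absent (two or three of carton0 to carton2 are present), and may be knocked aside
- carton1: small yellow carton lying flat on the bench: 42 (x) x 62 (y) x 26 mm high, about 120 g; grasp it across the 42 mm. Origin: centre of the underside; z up. On the rollers its y axis lies along the track, either way round. May be absent (two or three of carton0 to carton2 are present), and may be knocked aside
- carton2: small yellow carton lying flat on the bench: 42 (x) x 62 (y) x 26 mm high, about 120 g; grasp it across the 42 mm. Origin: centre of the underside; z up. On the rollers its y axis lies along the track, either way round. May be absent (two or three of carton0 to carton2 are present), and may be knocked aside
- screw_jar: bystander: screw jar with a lid, diameter 60 mm, 74 mm high, origin centre of the underside; leave it alone
- gear_head: bystander: bare metal gear head with a shaft, 44 x 94 x 40 mm, origin centre of the underside; leave it alone

How it is judged:
On the way, in this order (a step that is already met when the one before it is completed fails the run):
1. the bristles dip at least 15 mm below the pot's rim, inside it (horizontal distance between brush_tip and pot_in below 0.026 m and z of brush_tip in the frame of pot below 0.033 m), for 0.2 s.
2. the bristles touch the lock collar's top face at its white line, within 16 mm of the dab point (distance between brush_tip and collar_pad below 0.016 m and contact force between brush and track above 0.2 N), for 0.1 s.
3. the brush lies on its rest again, let go (distance between brush and rest_seat below 0.03 m and y of brush in the frame of rest between -0.009 and 0.009 m and z of brush in the frame of rest_seat between -0.006 and 0.008 m and angle between the x axis of brush and the x axis of rest, either way round below 0.15 rad and angle between brush's own z axis and vertical below 0.3 rad and x of brush_tip in the frame of rest above 0.05 m and contact force between the fingers and brush below 0.1 N), for 0.3 s.
4. the lock collar is turned to its locked mark (beyond 1.12 rad) (value of joint collar above 1.12 rad), for 0.2 s.
5. every carton present lies on the rollers, in a row against the stop (y of carton0 in the frame of track_stop between -0.01 and 0.01 m and z of carton0 in the frame of track_stop between -0.01 and 0.035 m and angle between each of carton0, carton1, carton2's own z axis and vertical below 0.2 rad and angle between the y axis of each of carton0, carton1, carton2 and the x axis of track, either way round below 0.25 rad and linear speed of each of carton0, carton1, carton2 below 0.03 m/s and (x of carton0 in the frame of track_stop above -0.042 m or distance between carton0 and carton1 below 0.072 m or distance between carton0 and carton2 below 0.072 m) and y of carton1 in the frame of track_stop between -0.01 and 0.01 m and z of carton1 in the frame of track_stop between -0.01 and 0.035 m and (x of carton1 in the frame of track_stop above -0.042 m or distance between carton1 and carton0 below 0.072 m or distance between carton1 and carton2 below 0.072 m) and y of carton2 in the frame of track_stop between -0.01 and 0.01 m and z of carton2 in the frame of track_stop between -0.01 and 0.035 m and (x of carton2 in the frame of track_stop above -0.042 m or distance between carton2 and carton0 below 0.072 m or distance between carton2 and carton1 below 0.072 m) and x of any of carton0, carton1, carton2 in the frame of track_stop above -0.042 m), for 0.2 s.
At the end, for the whole second after the job is handed in: all cartons lie flat and lengthwise on the rollers at rest, the first within 42 mm (centre) of the stop, each other within 72 mm of another; collar beyond 1.12 rad; brush let go on its rest, within 30 mm of its seat, head the same way; pot upright on the bench (all of step 3 and all of step 5 and value of joint collar above 1.12 rad and angle between pot's own z axis and vertical below 0.1 rad and height (world z) of pot below 0.01 m); the robot touches nothing.
It fails at once if a carton is set down on the rollers before the collar is locked (value of joint collar below 1.1 rad and ((x of carton0 in the frame of track_stop between -0.24 and 0 m and y of carton0 in the frame of track_stop between -0.012 and 0.012 m and z of carton0 in the frame of track_stop between -0.01 and 0.035 m and contact force between the fingers and carton0 below 0.1 N) or (x of carton1 in the frame of track_stop between -0.24 and 0 m and y of carton1 in the frame of track_stop between -0.012 and 0.012 m and z of carton1 in the frame of track_stop between -0.01 and 0.035 m and contact force between the fingers and carton1 below 0.1 N) or (x of carton2 in the frame of track_stop between -0.24 and 0 m and y of carton2 in the frame of track_stop between -0.012 and 0.012 m and z of carton2 in the frame of track_stop between -0.01 and 0.035 m and contact force between the fingers and carton2 below 0.1 N))).
It fails at once if the pot is tipped by more than 0.5 rad (angle between pot's own z axis and vertical above 0.5 rad).
It fails at once if the screw jar or the gear head is moved by more than 30 mm (distance of any of screw_jar, gear_head from where it was at the start of the episode above 0.03 m).
Of carton0, carton1, carton2 only 2 to 3 are there at a start; the rules pass over those that are not, and their reading is None.
At some moment in a run one of carton0, carton1, carton2 may be knocked a few centimetres aside while the robot is not near it.
It also fails if it takes over 200 s, if anything falls off the work surface, if the arm or the gripper's body presses on something with over 40 N, if the wrist force passes 120 N, or if a joint passes its speed limit or range.

### The arm

A 6-joint arm with a two-finger parallel gripper is mounted at the origin on a cart in front of the work surface, level with it; the furniture and walls round the work are solid. World frame = base frame: x ahead of the robot, y to its left, z up, the work surface at z = 0. Lengths are in m, angles in rad, forces in N, time in s.
With the tool pointing down it reaches from about 0.2 to 0.875 m from the base axis. Payload 3.4 kg.
Tool frame: the origin (TCP) lies on the front face of the gripper's body, between the roots of the fingers; the fingertips stand ahead of it and the grasp point (between the pads) lies 78 mm ahead of it (bot.finger_overhang is the z of the fingertips in the tool frame, in m); z points along the fingers, y is the line along which they close (so a half turn about z gives the same grasp; the last joint's range is limited). The gripper opens to 94 mm and grips with 3 to 60 N. Pads are 16 mm wide; open, the fingers measure 119 mm over their backs; the gripper's body (75 mm by 177 mm) begins 78 mm behind the grasp point.
Start: joints at [1.18, 0.276, 1.505, -0, 1.361, -0.121], TCP at [0.153, 0.554, 0.303] pointing down, gripper open.
Joint ranges: [-2.89, 2.89], [-0.75, 2.08], [0.22, 2.7], [-1.18, 4.32], [0.11, 2.71], [-2.7, 2.7]. Speed limits (rad/s): [2.57, 2.57, 3.14, 3.14, 3.14, 3.14].

### API

Orientations are given as a rotation vector (axis times angle).
In Python, from station import bot gives the robot as it stands.
- The arm moves only by the tool step_hand, called after "Call:" as name(argument=value, ...) on one line, values as JSON. Schema: {"type":"object","properties":{"deltas":{"type":"array","items":{"type":"object","properties":{"tx":{"type":"number"},"ty":{"type":"number"},"tz":{"type":"number"},"rx":{"type":"number"},"ry":{"type":"number"},"rz":{"type":"number"}},"additionalProperties":false},"minItems":1,"maxItems":20},"finger_gap":{"type":"number"},"grip_n":{"type":"number"},"only":{"type":"string"},"quiet":{"type":"boolean"},"lines":{"type":"string"}},"required":["deltas"],"additionalProperties":false}. deltas is a list of rows, 1 to 20 of them, each an object with the fields tx, ty, tz (the shift in m), rx, ry, rz (a rotation vector in rad); a field left out counts as zero; each row shifts and turns the commanded pose from where the row before left it, along the tool's axes as they then stand; what a row does not reach is not made up. A row lasts 1/10 s, in which the tool goes at most 0.05 m and 0.15 rad, less where a joint would pass 70% of its speed; a pose out of reach is approached as far as the arm can. finger_gap is the opening from 0.0 (shut) to 1.0 (fully open), set as the call begins (left out keeps the last). The fingers move at their own pace and stop on an object; grip_n is the grip in N (left out, the last holds). Time passes only in rows, so rows that do not move let the fingers close. The tool returns the time, the measured TCP pose, the force, the opening and the grip force at its end. only (a regular expression) keeps the lines of the reply that match it, lines (a string "A,B") keeps lines A to B, and quiet returns only ok. Input that does not fit is refused with a message, and nothing moves.
- bot.sense(): the state, without advancing time (a new reading comes with each control period).
- bot.get_image(name): name is "scene" or "top" or "wrist"; returns the picture (384x512x3 uint8, red, green, blue); there is no depth.
- bot.camera_params(name): a dict with "vfov" (degrees; the focal length in pixels is half the picture's height over the tangent of half this angle, whatever the lens; pixels are square), "cx", "cy" (the principal point, pixels), "k1" (the pictures are not rectified: a ray, as slopes to the right and down, at radius r is drawn at 1 + k1 r^2 times it, then the intrinsics apply), "world_to_cam" (4x4, takes a point from world to camera coordinates). Camera axes: x right, y down, z forward; pixel columns grow to the right and rows downward; lengths in m; the calibration is good to about 2 mm. A picture is of the moment at which its call begins: read the wrist's pose just before it. camera_params takes no time and is no camera call; for the wrist camera it gives the pose at the moment of the call.
- bot.sign_off(): hands the job in; it is judged then, once.
The state is a dict: "time": time; "joint_positions": joint angles; "dq": joint speeds; "effort": joint torques, N m; "ee_pos": TCP position; "ee_rot": TCP orientation; "ft_force": force on the tool from outside, world axes, zero at the start; "wrist_torque": the same for the moment, N m; "finger_gap": opening from 0.0 (shut) to 1.0 (fully open); "finger_force": force on a finger pad.
Only numpy, scipy, OpenCV 4.12 (cv2) and the standard library are available. Lean on these libraries where they do the work, as an engineer would, in place of code of your own. Each camera call takes 0.05 s, during which the arm holds its last target. There are 200 camera calls.

## Working session

There is one attempt and no reset: what is moved stays moved. The work goes in short steps, Python scripts to look and compute and a tool call to move; the robot and the scene stay as the last step left them, time stands still between calls to the robot, and variables do not carry over. Pictures are saved under pics/ and viewed, at most 14 in all, crops included, and the job is handed in when it is done.

```bash
ls; mkdir -p pics
```

Create h.py:
```python
import numpy as np, cv2
from station import bot
def save(n,f):
    im=bot.get_image(n); cv2.imwrite(f'pics/{f}.png',im[:,:,::-1]); return im
def K(p):
    f=192/np.tan(np.radians(p['vfov'])/2); return f
def ray(p,u,v):
    f=K(p); xd=np.array([(u-p['cx'])/f,(v-p['cy'])/f]); x=xd.copy()
    for _ in range(30): x=xd/(1+p['k1']*(x@x))
    T=np.array(p['world_to_cam']); R=T[:3,:3]; c=-R.T@T[:3,3]
    return c,R.T@np.array([x[0],x[1],1])
def onz(p,u,v,z):
    c,d=ray(p,u,v); return c+d*(z-c[2])/d[2]
def proj(p,X):
    T=np.array(p['world_to_cam']); q=T[:3,:3]@np.array(X)+T[:3,3]; s=q[:2]/q[2]
    s=s*(1+p['k1']*(s@s)); return s*K(p)+[p['cx'],p['cy']]
def tri(obs):
    A=np.zeros((3,3));b=np.zeros(3)
    for p,u,v in obs:
        c,d=ray(p,u,v); d/=np.linalg.norm(d); M=np.eye(3)-np.outer(d,d); A+=M;b+=M@c
    return np.linalg.solve(A,b)
```

Run:
```python
from h import *
a=save('scene','s0');b=save('top','t0');c=save('wrist','w0')
for n in('scene','top','wrist'):
    p=bot.camera_params(n);T=np.array(p['world_to_cam']);print(n,p['vfov'],p['cx'],p['cy'],p['k1'],-T[:3,:3].T@T[:3,3],T[2,:3])
print(bot.finger_overhang,bot.sense())
cv2.imwrite('pics/st.png',cv2.resize(np.vstack([a,b])[:,:,::-1],None,fx=.78,fy=.78))
cv2.imwrite('pics/t0b.png',cv2.resize(b[:,:,::-1],(800,600)))
cv2.imwrite('pics/s0b.png',cv2.resize(a[:,:,::-1],(800,600)))
```

```text
pics
station.py
scene 42.465370660724844 252.38988663664335 192.23314884789332 -0.12126477250213562 [-0.35527844 -1.02137186  1.28653023] [ 0.47595244  0.56489188 -0.67406708]
top 49.30821369983581 255.05219364679647 195.42113022389051 -0.00040574944255091546 [ 0.42037461 -0.01068349  1.89080093] [ 0.03433584 -0.00529904 -0.9993963 ]
wrist 71.02354698079807 255.1005972211399 184.87002239823389 -0.05236079532559834 [0.07182224 0.5760257  0.38274967] [ 0.27523743 -0.07730063 -0.95826352]
0.0972 {'time': 0.15, 'joint_positions': array([ 1.17999097e+00,  2.76485529e-01,  1.50581601e+00, -1.34390118e-05,
        1.36071871e+00, -1.21014022e-01]), 'dq': array([ 0.00080425, -0.00293811, -0.00288641, -0.00043345,  0.00091796,
        0.00224852]), 'effort': array([ 7.37490427e-04, -4.04928660e+01, -2.37431002e+01,  7.03108544e-02,
        3.15567618e-02, -8.73052909e-05]), 'ee_pos': array([0.15316274, 0.5539313 , 0.30199343]), 'ee_rot': array([-4.22451774e-01, -3.11270681e+00,  2.17441320e-03]), 'ft_force': array([0.1084853 , 0.79534728, 0.07996596]), 'wrist_torque': array([-0.00142193,  0.02414278, -0.01913254]), 'finger_force': 0.0, 'finger_gap': 0.9974421313782529}
```

View pics/t0b.png

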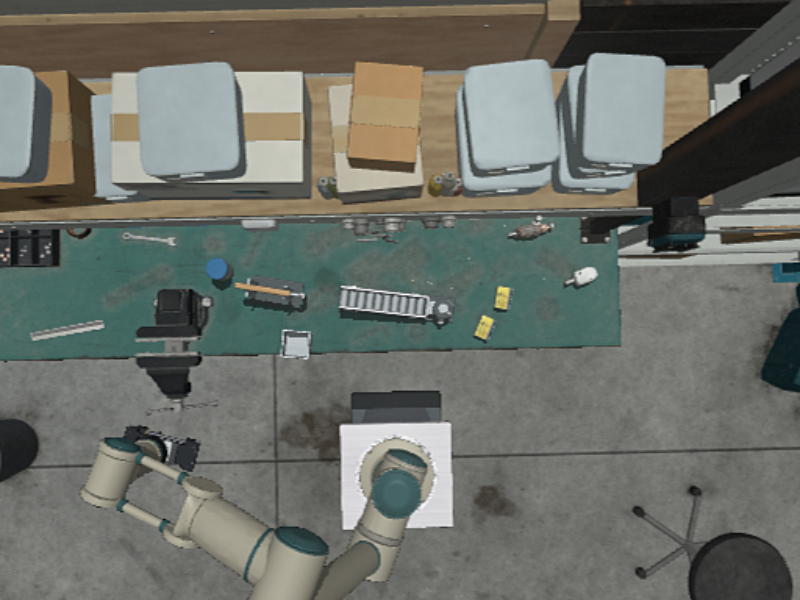

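View pics/s0b.png

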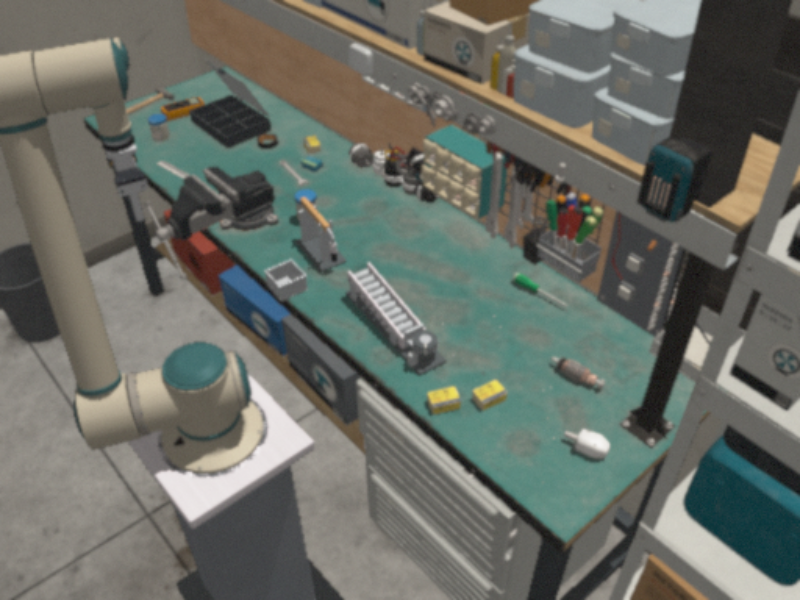

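The top view (800x600) shows: pot at (296,344), rest with brush from (235,287) to (300,294), track from (340,300) to the collar at (443,311), and cartons at (503,298) and (485,328). The vise is at (170,330). The scene view confirms two yellow cartons beside the track.

Run:
```python
from h import *
p=bot.camera_params('top');s=.64
for n,u,v,z in [('pot',296,344,.048),('brush rear',236,287,.125),('brush front',290,294,.125),('rest',275,293,.0),('trk up',341,301,.05),('collar',443,311,.07),('c a',503,298,.026),('c b',485,328,.026),('jar?',218,268,.074),('gear?',582,276,.04)]:
    print(n,onz(p,u*s,v*s,z).round(3))
p=bot.camera_params('scene'); print('yellow far',onz(p,312*s,143*s,.02))
from scipy.spatial.transform import Rotation as R
print(R.from_rotvec(bot.sense()['ee_rot']).as_matrix().round(3))
```

```text
pot [0.382 0.271 0.048]
brush rear [0.541 0.418 0.125]
brush front [0.519 0.272 0.125]
rest [0.53  0.336 0.   ]
trk up [0.5   0.141 0.05 ]
collar [ 0.464 -0.144  0.07 ]
c a [ 0.498 -0.32   0.026]
c b [ 0.414 -0.266  0.026]
jar? [0.599 0.479 0.074]
gear? [ 0.555 -0.544  0.04 ]
yellow far [0.8251007  0.77295079 0.02      ]
[[-0.964  0.267 -0.001]
 [ 0.267  0.964 -0.001]
 [ 0.    -0.001 -1.   ]]
```
View pics/w0.png

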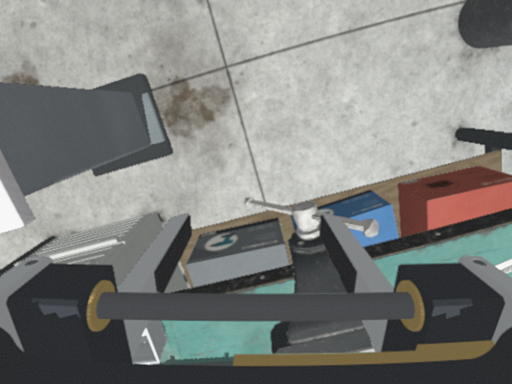

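Call:
step_hand(deltas=[{"tz":-0.05},{"tz":-0.05},{"tx":-0.04,"ty":-0.028},{"tx":-0.04,"ty":-0.028},{"tx":-0.04,"ty":-0.028},{"tx":-0.04,"ty":-0.028},{"tx":-0.04,"ty":-0.028},{"tx":-0.04,"ty":-0.028},{"tx":-0.04,"ty":-0.028},{"tx":-0.04,"ty":-0.028},{"rz":0.145},{"rz":0.145},{"rz":0.145},{"rz":0.145},{"rz":0.145},{"rz":0.145},{"rz":0.145},{"rz":0.145},{"rz":0.145},{"rz":0.145}], finger_gap=1)

```text
time: 2.15
ee_pos: [0.4018, 0.253, 0.4024]
ee_rot: [-2.387, -2.043, 0.001]
ft_force: [-0.4, -0.6, 0.0]
finger_gap: 0.995
finger_force: 0.0
```

Run:
```python
from h import *
p=bot.camera_params('wrist');a=save('wrist','w1');import pickle;pickle.dump(p,open('w1.pkl','wb'))
s=bot.sense();print(s['ee_pos'],s['ee_rot'],s['joint_positions'])
cv2.imwrite('pics/w1b.png',cv2.resize(a[:,:,::-1],(800,600)))
```

```text
[0.40185618 0.25296143 0.40238332] [-2.39032234e+00 -2.03831921e+00  7.32635175e-04] [4.15105525e-01 7.96652396e-02 1.51154845e+00 5.18647536e-05
 1.55088140e+00 5.73737618e-01]
```

View pics/w1b.png

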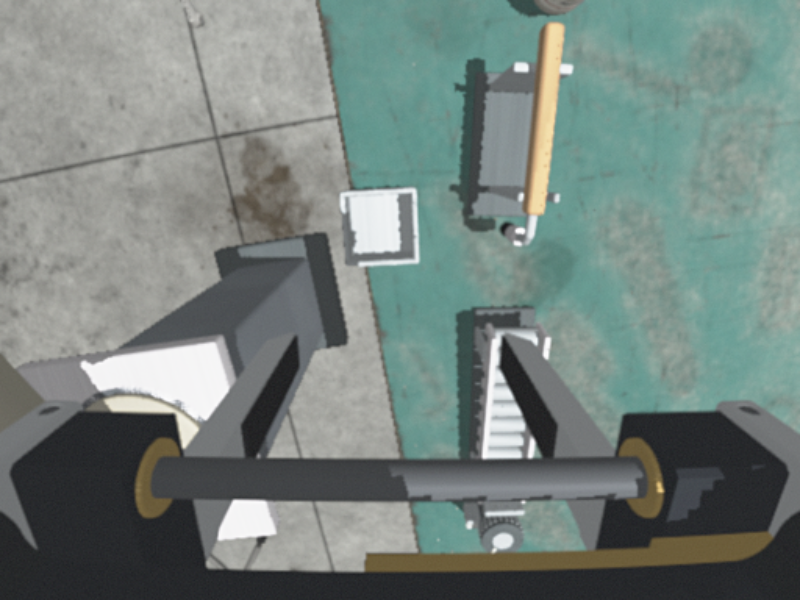

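The wrist view (800x600) shows the brush handle from (553,25) to (535,213) with its head at (512,235), pointing toward -y. The pot rim's corners are at (342,191), (414,188), (418,263) and (348,267). The track lies below, with the collar at (500,540).

Add to h.py:
```python
def wood(im,p,z,show=True):
    h=cv2.cvtColor(im,cv2.COLOR_RGB2HSV); m=cv2.inRange(h,(8,70,90),(25,255,255)); m[260:]=0
    cs,_=cv2.findContours(m,0,2); c=max(cs,key=cv2.contourArea)
    r=cv2.boxPoints(cv2.minAreaRect(c)); 
    return r,[onz(p,u,v,z) for u,v in r]
def potrim(im,p):
    h=cv2.cvtColor(im,cv2.COLOR_RGB2HSV); m=cv2.inRange(h,(0,0,205),(180,40,255))
    return m
```

Run:
```python
from h import *
import pickle
im=cv2.imread('pics/w1.png')[:,:,::-1].copy();p=pickle.load(open('w1.pkl','rb'))
r,P=wood(im,p,.125);print(r,np.array(P).round(4))
s=.64
Q=np.array([onz(p,u*s,v*s,.048) for u,v in [(341,190),(415,187),(419,264),(347,268)]]);print('pot',Q.round(4),Q.mean(0))
print('front bottom tube', onz(p,512*s,232*s,.085))
T=np.array(p['world_to_cam']);print(-T[:3,:3].T@T[:3,3])
```

```text
[[333.43863  135.87645 ]
 [346.4288    13.769024]
 [360.92435   15.311096]
 [347.93417  137.41852 ]] [[0.5103 0.2806 0.125 ]
 [0.5381 0.4238 0.125 ]
 [0.5554 0.4198 0.125 ]
 [0.5294 0.2757 0.125 ]]
pot [[0.3521 0.3191 0.048 ]
 [0.4266 0.3104 0.048 ]
 [0.4194 0.2307 0.048 ]
 [0.343  0.2382 0.048 ]] [0.38526728 0.27458371 0.048     ]
front bottom tube [0.51109227 0.25711567 0.085     ]
[0.41439604 0.33554138 0.48305397]
```

Add to h.py:
```python
from scipy.spatial.transform import Rotation as R
def goto(pos,th,tol=0):
    s=bot.sense(); M=R.from_rotvec(s['ee_rot']).as_matrix()
    t=np.radians(th); G=np.array([[np.cos(t),np.sin(t),0],[np.sin(t),-np.cos(t),0],[0,0,-1]])
    d=np.array(pos)-s['ee_pos']
    print('now',s['ee_pos'].round(4),'th %.2f'%np.degrees(np.arctan2(M[1,0],M[0,0])),'tilt',(M[:2,2]).round(3),'q6 %.2f'%s['joint_positions'][5])
    print('trans first (cur axes)',(M.T@d).round(4),' rot',R.from_matrix(M.T@G).as_rotvec().round(4),' trans after rot',(G.T@d).round(4))
```

```bash
python3 -c "
from h import *
goto((.5318,.3344,.29),79.6)"
```

```text
now [0.4019 0.253  0.4024] th 80.91 tilt [-0. -0.] q6 0.57
trans first (cur axes) [0.101  0.1155 0.1123]  rot [-0.0004  0.0002  0.0229]  trans after rot [0.1036 0.1131 0.1124]
```

Call:
step_hand(deltas=[{"rz":0.0229},{"tx":0.0259,"ty":0.0283},{"tx":0.0259,"ty":0.0283},{"tx":0.0259,"ty":0.0283},{"tx":0.0259,"ty":0.0283},{"tz":0.04},{"tz":0.04},{"tz":0.0324},{}])

```text
time: 3.1
ee_pos: [0.529, 0.3346, 0.2849]
ee_rot: [-2.4, -2.023, 0.017]
ft_force: [0.4, -1.0, -0.0]
finger_gap: 0.999
finger_force: 0.0
```

Run:
```python
from h import *
import pickle
goto((.5318,.3344,.193),79.6)
p=bot.camera_params('wrist');a=save('wrist','w2');pickle.dump(p,open('w2.pkl','wb'))
r,P=wood(a,p,.125);print(r,np.array(P).round(4))
cv2.imwrite('pics/w2b.png',a[:,:,::-1])
T=np.array(p['world_to_cam']);print(-T[:3,:3].T@T[:3,3])
```

```text
now [0.529  0.3346 0.2849] th 80.26 tilt [-0.01  -0.005] q6 0.62
trans first (cur axes) [0.0008 0.0036 0.0918]  rot [-0.0091  0.0066  0.0114]  trans after rot [0.0003 0.0028 0.0919]
[[253.58257 246.98442]
 [255.25426  94.85994]
 [272.30713  95.04735]
 [270.63544 247.17183]] [[0.5163 0.2811 0.125 ]
 [0.5425 0.4242 0.125 ]
 [0.5568 0.4216 0.125 ]
 [0.5332 0.278  0.125 ]]
[0.54364743 0.41741972 0.36501727]
```

View pics/w2b.png

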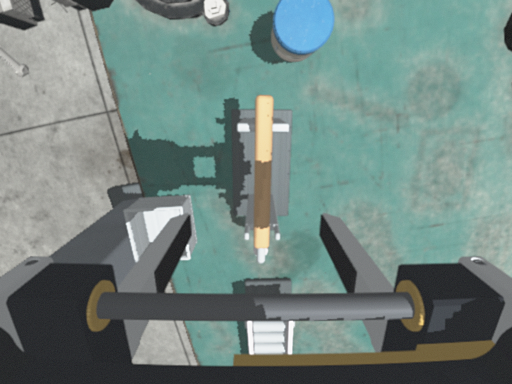

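The brush lies centred between the open fingers, its handle running from (264,95) to (262,247). The pot's top edge is at (160,205) and the blue jar is at (303,25).

Call:
step_hand(deltas=[{"rx":-0.0091,"ry":0.0066,"rz":0.006},{"tx":0.0014,"ty":0.0044,"tz":0.02},{"tz":0.03},{"tz":0.03},{"tz":0.012},{},{}])

```text
time: 3.85
ee_pos: [0.5378, 0.3374, 0.2005]
ee_rot: [2.407, 2.013, 0.023]
ft_force: [0.7, 0.6, 0.2]
finger_gap: 1.0
finger_force: 0.0
```

```bash
python3 -c "
from h import *
goto((.5335,.3355,.193),79.9)"
```

```text
now [0.5378 0.3374 0.2005] th 79.82 tilt [0.014 0.007] q6 0.63
trans first (cur axes) [-0.0027 -0.004   0.0074]  rot [ 0.0121 -0.0089 -0.0015]  trans after rot [-0.0026 -0.0039  0.0075]
```

Call:
step_hand(deltas=[{"rx":0.0105,"ry":-0.0077},{"tx":-0.0026,"ty":-0.0039,"tz":0.0065},{},{},{}])

```text
time: 4.35
ee_pos: [0.5325, 0.335, 0.192]
ee_rot: [-2.41, -2.015, 0.002]
ft_force: [-0.1, -0.5, 0.1]
finger_gap: 1.0
finger_force: 0.0
```

```bash
python3 -c "
from h import *
goto((.5335,.3355,.193),79.9)"
```

```text
now [0.5325 0.335  0.192 ] th 79.81 tilt [-0.001 -0.001] q6 0.63
trans first (cur axes) [ 0.0007  0.0009 -0.001 ]  rot [-0.0012  0.0008 -0.0016]  trans after rot [ 0.0007  0.0009 -0.001 ]
```

Call:
step_hand(deltas=[{},{},{},{},{},{},{},{},{},{}], finger_gap=0, grip_n=30)

```text
time: 5.35
ee_pos: [0.5326, 0.3349, 0.1919]
ee_rot: [-2.41, -2.015, 0.002]
ft_force: [0.7, -0.0, -0.4]
finger_gap: 0.188
finger_force: 0.2
```

Call:
step_hand(deltas=[{"tz":-0.01},{"tz":-0.02},{"tz":-0.03},{"tz":-0.03},{"tz":-0.01},{},{}])

```text
time: 6.05
ee_pos: [0.532, 0.3347, 0.2907]
ee_rot: [-2.409, -2.015, 0.006]
ft_force: [0.1, -0.1, -1.2]
finger_gap: 0.168
finger_force: 30.0
```

Run:
```python
from h import *
import pickle
p=bot.camera_params('wrist');a=save('wrist','w3');pickle.dump(p,open('w3.pkl','wb'))
s=bot.sense();M=R.from_rotvec(s['ee_rot']).as_matrix();print(s['ee_pos'],s['ft_force'])
r,P=wood(a,p,s['ee_pos'][2]-.078+.01);print(r,(np.array(P)-s['ee_pos']).round(4)@M.round(3))
```

```text
[0.531865   0.33462256 0.29012956] [ 0.07533288  0.61404663 -1.48975373]
[[242.  92.]
 [269.  92.]
 [269. 259.]
 [242. 259.]] [[ 0.0901878 -0.0071779  0.0677858]
 [ 0.0902058  0.0070406  0.0677348]
 [-0.0100776  0.0086228  0.0679976]
 [-0.0101169 -0.0085378  0.0680592]]
```

View pics/w3.png

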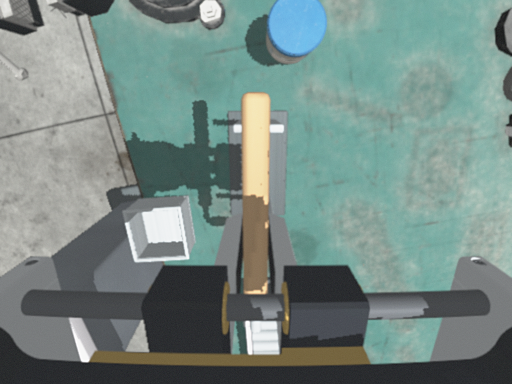

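The brush is gripped in the middle and raised clear of its rest, with its rear end at (256,93). The pot rim's corners are near (127,207), (188,197), (195,257) and (134,262).

Run:
```python
from h import *
import pickle
p=pickle.load(open('w3.pkl','rb'))
Q=np.array([onz(p,u,v,.048) for u,v in [(126,207),(188,197),(195,257),(133,262)]]);print(Q.round(4),Q.mean(0))
t=np.radians(79.8); ax=np.array([np.cos(t),np.sin(t)])
for pot in ((.3853,.2746),Q.mean(0)[:2]):
    goto((*(np.array(pot)+.085*ax),.29),79.8)
```

```text
[[0.3569 0.3211 0.048 ]
 [0.441  0.3204 0.048 ]
 [0.4285 0.2337 0.048 ]
 [0.34   0.2402 0.048 ]] [0.39161011 0.2788607  0.048     ]
now [0.5319 0.3346 0.2901] th 79.81 tilt [-0.004 -0.002] q6 0.63
trans first (cur axes) [-0.     -0.1336  0.0007]  rot [-0.004   0.0029  0.0001]  trans after rot [-0.000e+00 -1.336e-01  1.000e-04]
now [0.5319 0.3346 0.2901] th 79.81 tilt [-0.004 -0.002] q6 0.63
trans first (cur axes) [ 0.0053 -0.1282  0.0006]  rot [-0.004   0.0029  0.0001]  trans after rot [ 5.300e-03 -1.282e-01  1.000e-04]
```

Call:
step_hand(deltas=[{"ty":-0.032},{"ty":-0.04},{"tx":0.0015,"ty":-0.04},{"ty":-0.02},{},{},{"tz":0.03},{"tz":0.03},{"tz":0.025},{"tz":0.02},{"tz":0.003},{},{},{},{}])

```text
time: 7.6
ee_pos: [0.4034, 0.3601, 0.1851]
ee_rot: [-2.41, -2.015, -0.001]
ft_force: [-0.1, 0.2, -1.2]
finger_gap: 0.165
finger_force: 30.0
```

Run:
```python
from h import *
goto((.402,.359,.18),79.8); print(bot.sense()['ft_force'])
a=save('top','t1');save('wrist','w4');b=cv2.imread('pics/w4.png')
cv2.imwrite('pics/m.png',np.hstack([cv2.resize(a[170:250,150:220,::-1],(350,384),interpolation=2),cv2.resize(b,None,fx=.85,fy=1)]))
```

```text
now [0.4034 0.3601 0.1851] th 79.80 tilt [0. 0.] q6 0.78
trans first (cur axes) [-0.0013 -0.0012  0.0051]  rot [ 0.0002 -0.0005  0.0001]  trans after rot [-0.0013 -0.0011  0.0051]
[-0.06968548  0.18288642 -1.18699235]
```

View pics/m.png

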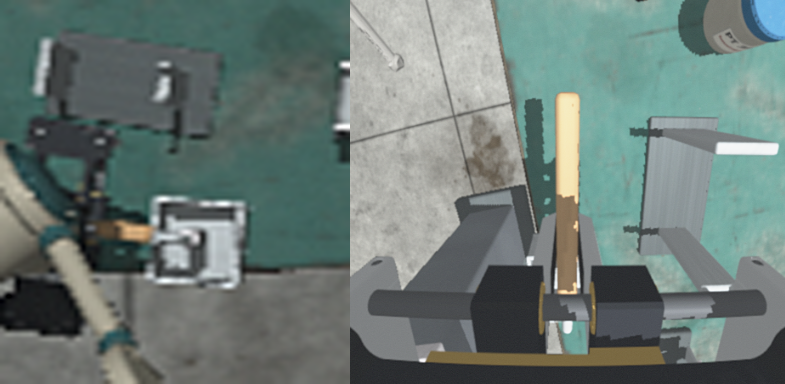

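The top view shows the brush head inside the pot, near its centre. The wrist view shows the handle still straight in the grip.

Call:
step_hand(deltas=[{"tz":0.004},{},{},{},{"tz":-0.03},{"tz":-0.04},{"tz":-0.04},{"tz":-0.04},{},{"tx":-0.03,"ty":0.0054},{"tx":-0.046,"ty":0.0084},{"tx":-0.046,"ty":0.0084},{"tx":-0.046,"ty":0.0084},{"tx":-0.046,"ty":0.0084},{"tx":-0.046,"ty":0.0084},{"tx":-0.046,"ty":0.0084},{"tx":-0.046,"ty":0.0084},{"tx":-0.046,"ty":0.0084},{"tx":-0.046,"ty":0.0084}])

```text
time: 9.6
ee_pos: [0.4033, -0.0931, 0.3296]
ee_rot: [-2.409, -2.014, 0.003]
ft_force: [1.1, 0.2, -1.6]
finger_gap: 0.168
finger_force: 30.0
```

Call:
step_hand(deltas=[{"tx":-0.046,"ty":0.0084},{"tx":-0.046,"ty":0.0084},{"tx":-0.046,"ty":0.0084},{"tx":-0.046,"ty":0.0084},{"tx":-0.02,"ty":0.0036},{},{}])

```text
time: 10.3
ee_pos: [0.4043, -0.2978, 0.3296]
ee_rot: [-2.408, -2.012, 0.001]
ft_force: [-0.9, 0.0, -0.2]
finger_gap: 0.168
finger_force: 30.0
```

Run:
```python
from h import *
import pickle
p=bot.camera_params('wrist');a=save('wrist','w5');pickle.dump(p,open('w5.pkl','wb'))
goto((.4,-.3,.33),79.8)
cv2.imwrite('pics/w5b.png',cv2.resize(a[:,:,::-1],(800,600),interpolation=2))
```

```text
now [ 0.4044 -0.2972  0.33  ] th 79.84 tilt [-0.002  0.002] q6 -0.59
trans first (cur axes) [-0.0035 -0.0039 -0.    ]  rot [-0.0027 -0.0012  0.0007]  trans after rot [-0.0035 -0.0039 -0.    ]
```

View pics/w5b.png

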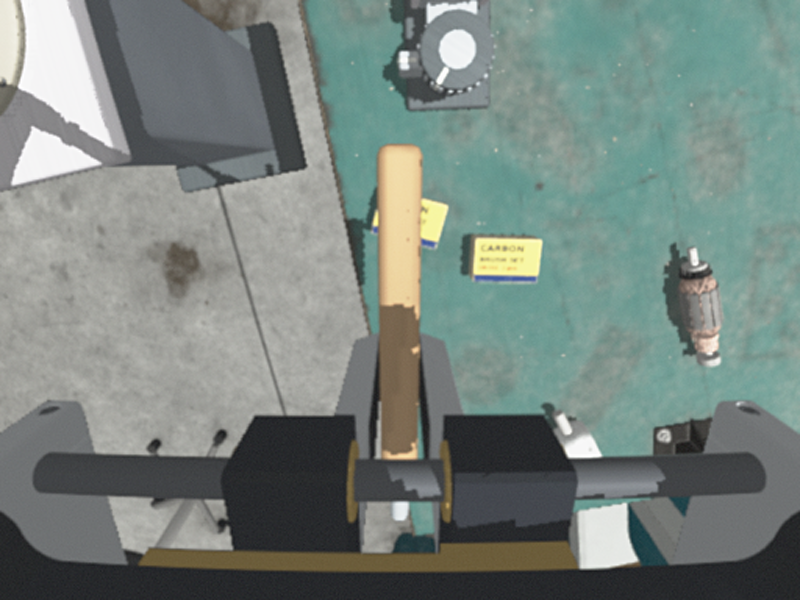

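Wrist view (800x600): the collar is at about (456,48), with its white line toward (443,77). The locked mark's block is at (407,60). The cartons are at (410,215), partly hidden by the handle, and (507,258). The gear head is at (700,305).

Run:
```python
from h import *
a=cv2.imread('pics/w5.png')
cv2.imwrite('pics/c5.png',cv2.resize(a[0:75,245:325],None,fx=8,fy=8,interpolation=2))
```

```text
(no output)
```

View pics/c5.png

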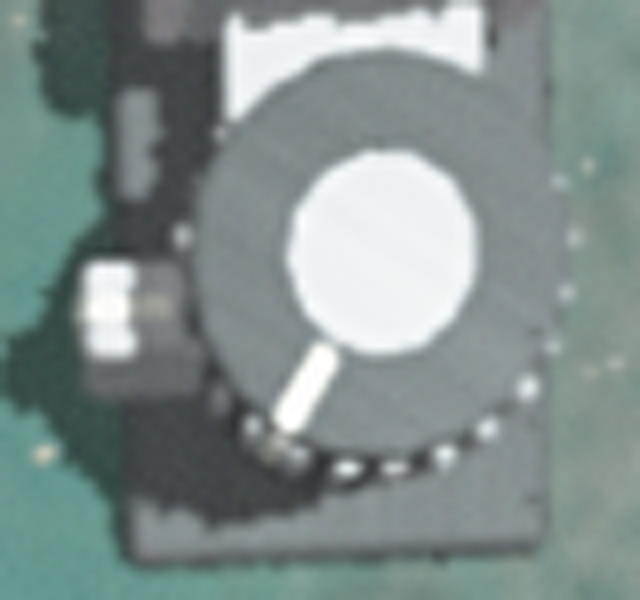

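The crop shows the collar's rim centred at (380,250), the white line from (328,350) to (285,425), and the locked mark on the block's top at (110,307).

Run:
```python
from h import *
import pickle
p=pickle.load(open('w5.pkl','rb'))
g=lambda x,y,z:onz(p,x/8+245-.44,y/8-.44,z)
for n,x,y in [('c',380,250),('top',380,48),('bot',380,455),('l',195,250),('r',560,250),('cap',383,252),('lin',328,350),('lout',280,432)]: print(n,g(x,y,.07).round(4))
C=g(382,251,.07);L=g(305,391,.07);d=(L-C)[:2];d/=np.linalg.norm(d)
print('center',C,'line ang',np.degrees(np.arctan2(d[1],d[0])),'pad',C[:2]+.02*d)
m=g(110,307,.044)-C;print('mark ang',np.degrees(np.arctan2(m[1],m[0])))
# cartons
im=cv2.imread('pics/w5.png');h=cv2.cvtColor(im,cv2.COLOR_BGR2HSV);mk=cv2.inRange(h,(22,120,120),(38,255,255))
for c in cv2.findContours(mk,0,2)[0]:
    if cv2.contourArea(c)>100:
        r=cv2.minAreaRect(c);print(r,onz(p,*r[0],.026).round(4))
P=C[:2]+.02*d; t=np.radians(79.8)
goto((*(P+.085*np.array([np.cos(t),np.sin(t)])),.29),79.8)
```

```text
c [ 0.474  -0.1414  0.07  ]
top [ 0.4779 -0.1154  0.07  ]
bot [ 0.47   -0.1686  0.07  ]
l [ 0.4479 -0.1368  0.07  ]
r [ 0.4995 -0.1457  0.07  ]
cap [ 0.4744 -0.1417  0.07  ]
lin [ 0.4646 -0.1533  0.07  ]
lout [ 0.4561 -0.163   0.07  ]
center [ 0.47426188 -0.1415573   0.07      ] line ang -129.6658628402132 pad [ 0.46149569 -0.1569529 ]
mark ang 172.49775213078368
now [ 0.4044 -0.2972  0.33  ] th 79.84 tilt [-0.002  0.002] q6 -0.59
trans first (cur axes) [0.2331 0.0316 0.0401]  rot [-0.0027 -0.0012  0.0007]  trans after rot [0.2331 0.0313 0.04  ]
```

Call:
step_hand(deltas=[{"tx":0.03,"ty":0.004},{"tx":0.045,"ty":0.006},{"tx":0.045,"ty":0.006},{"tx":0.045,"ty":0.006},{"tx":0.045,"ty":0.006},{"tx":0.0231,"ty":0.0033,"tz":0.01},{"tz":0.03},{"tz":0.03},{"tz":0.015},{},{}])

```text
time: 11.45
ee_pos: [0.4763, -0.0737, 0.2458]
ee_rot: [-2.408, -2.017, 0.002]
ft_force: [0.5, 0.7, -0.2]
finger_gap: 0.169
finger_force: 30.0
```

```bash
python3 -c "
from h import *
goto((.476,-.0733,.232),79.8)"
```

```text
now [ 0.4763 -0.0737  0.2458] th 79.91 tilt [-0.001 -0.   ] q6 -0.12
trans first (cur axes) [ 0.0004 -0.0004  0.0138]  rot [-0.001   0.0007  0.0019]  trans after rot [ 0.0004 -0.0004  0.0138]
```

Run:
```python
from h import *
a=save('scene','s1');p=bot.camera_params('scene')
t=np.radians(79.9);s=bot.sense()['ee_pos']
tip=s-[.085*np.cos(t),.085*np.sin(t),.162];u,v=proj(p,tip);u2,v2=proj(p,(.4743,-.1416,.07));u3,v3=proj(p,(.461,-.157,.07));print(tip,u,v,u2,v2,u3,v3)
x,y=int(u2)-30,int(v2)-35
cv2.imwrite('pics/s1c.png',cv2.resize(a[y:y+60,x:x+60,::-1],(600,600),interpolation=2));print(x,y)
```

```text
[ 0.46192668 -0.15792197  0.08437443] 272.8484042624551 217.68927623512954 272.2352928506622 216.41154203301164 272.39506368827057 220.6154695374342
242 181
```

View pics/s1c.png

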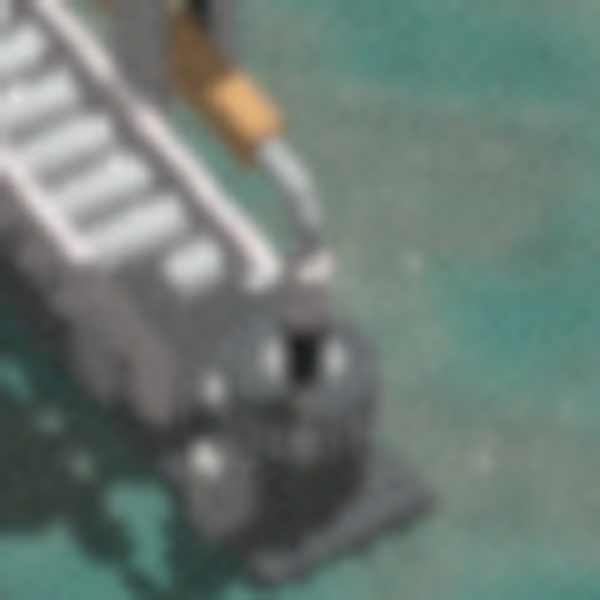

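The scene crop shows the dark bristles at (303,370), just above the collar's near edge where the white line is. This agrees with the projection.

Call:
step_hand(deltas=[{"tz":0.008},{"tz":0.004},{},{},{}])

```text
time: 12.0
ee_pos: [0.4767, -0.0752, 0.2334]
ee_rot: [-2.41, -2.015, 0.002]
ft_force: [-0.3, 0.2, -1.3]
finger_gap: 0.165
finger_force: 30.0
```

Call:
step_hand(deltas=[{"tz":0.002},{},{},{}])

```text
time: 12.4
ee_pos: [0.4769, -0.0749, 0.2317]
ee_rot: [2.41, 2.015, -0.001]
ft_force: [0.5, 1.8, 3.0]
finger_gap: 0.166
finger_force: 30.0
```

Call:
step_hand(deltas=[{"tz":0.0005},{},{},{"tz":-0.02},{"tz":-0.03},{"tz":-0.03},{},{}])

```text
time: 13.2
ee_pos: [0.4763, -0.0751, 0.3101]
ee_rot: [-2.41, -2.015, 0.004]
ft_force: [-0.4, 0.6, -1.9]
finger_gap: 0.167
finger_force: 30.0
```

```bash
python3 -c "
from h import *
goto((.5326,.3349,.29),79.8)"
```

```text
now [ 0.4763 -0.0751  0.3101] th 79.80 tilt [-0.002 -0.001] q6 -0.12
trans first (cur axes) [ 0.4135 -0.0172  0.0196]  rot [-0.0019  0.0013  0.0001]  trans after rot [ 0.4134 -0.0172  0.0201]
```

Call:
step_hand(deltas=[{"tx":0.025},{"tx":0.045,"ty":-0.002},{"tx":0.045,"ty":-0.002},{"tx":0.045,"ty":-0.002},{"tx":0.045,"ty":-0.002},{"tx":0.045,"ty":-0.002},{"tx":0.045,"ty":-0.002},{"tx":0.045,"ty":-0.002},{"tx":0.045,"ty":-0.002},{"tx":0.0285,"ty":-0.0012},{"tz":0.02},{},{}])

```text
time: 14.5
ee_pos: [0.5321, 0.3344, 0.2881]
ee_rot: [-2.409, -2.015, 0.01]
ft_force: [-0.4, -0.3, -1.4]
finger_gap: 0.162
finger_force: 30.0
```

```bash
python3 -c "
from h import *
goto((.5326,.3349,.192),79.8)"
```

```text
now [0.5321 0.3344 0.2881] th 79.81 tilt [-0.006 -0.003] q6 0.63
trans first (cur axes) [0.001  0.0009 0.0961]  rot [-0.0051  0.0042  0.0001]  trans after rot [0.0006 0.0004 0.0961]
```

Call:
step_hand(deltas=[{"tx":0.0005,"ty":0.0004,"tz":0.025},{"tz":0.03},{"tz":0.025},{"tz":0.01},{"tz":0.005},{},{},{}])

```text
time: 15.3
ee_pos: [0.5339, 0.3357, 0.1968]
ee_rot: [2.41, 2.015, 0.001]
ft_force: [0.2, -0.4, -1.3]
finger_gap: 0.168
finger_force: 30.0
```

```bash
python3 -c "
from h import *
goto((.5326,.3349,.192),79.8)"
```

```text
now [0.5339 0.3357 0.1968] th 79.80 tilt [0.001 0.   ] q6 0.63
trans first (cur axes) [-0.001  -0.0012  0.0048]  rot [ 0.0008 -0.0006  0.    ]  trans after rot [-0.001  -0.0012  0.0048]
```

Call:
step_hand(deltas=[{"tx":-0.0008,"ty":-0.001,"tz":0.003},{"tz":0.0015},{},{},{}])

```text
time: 15.8
ee_pos: [0.5322, 0.3349, 0.1921]
ee_rot: [-2.41, -2.015, 0.001]
ft_force: [-1.3, -1.4, 6.0]
finger_gap: 0.166
finger_force: 30.0
```

Call:
step_hand(deltas=[{},{},{},{},{},{},{},{"tz":-0.02},{"tz":-0.04},{"tz":-0.04},{"tz":-0.03},{},{}], finger_gap=0.6)

```text
time: 17.1
ee_pos: [0.5322, 0.3348, 0.3211]
ee_rot: [-2.41, -2.015, 0.001]
ft_force: [-0.7, 0.8, -1.5]
finger_gap: 0.601
finger_force: 0.0
```

Run:
```python
from h import *
p=bot.camera_params('wrist');a=save('wrist','w6')
r,P=wood(a,p,.125);print(np.array(P).round(4))
# approach pose for collar: grip diametrically
goto((.4735,-.1412,.2),80)
```

```text
[[0.5406 0.4246 0.125 ]
 [0.5551 0.422  0.125 ]
 [0.5305 0.2777 0.125 ]
 [0.5137 0.2807 0.125 ]]
now [0.5318 0.3346 0.3198] th 79.81 tilt [-0.003 -0.002] q6 0.63
trans first (cur axes) [-0.4784  0.0272  0.1207]  rot [-0.0028  0.0021 -0.0034]  trans after rot [-0.4787  0.0252  0.1198]
```

View pics/w6.png

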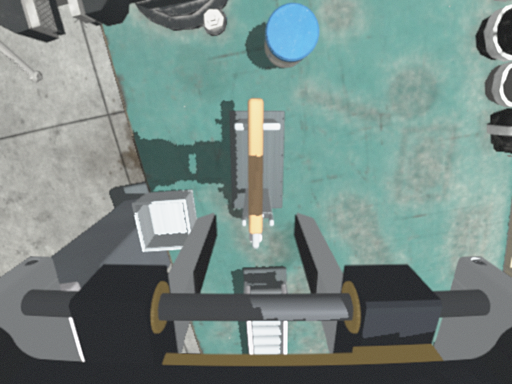

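The brush lies on its rest again from (256,100) to (255,240). The fingers are off it, and the pot stands upright at (165,220).

Call:
step_hand(deltas=[{"tx":-0.025,"ty":0.002},{"tx":-0.046,"ty":0.0036},{"tx":-0.046,"ty":0.0036},{"tx":-0.046,"ty":0.0036},{"tx":-0.046,"ty":0.0036},{"tx":-0.046,"ty":0.0036},{"tx":-0.046,"ty":0.0036},{"tx":-0.046,"ty":0.0036},{"tx":-0.046,"ty":0.0036},{"tx":-0.046,"ty":0.0036},{"tx":-0.046,"ty":0.0036},{"tx":-0.046,"ty":0.0036},{"tx":-0.046,"ty":0.0036},{},{},{}], finger_gap=1)

```text
time: 18.75
ee_pos: [0.4743, -0.2399, 0.3201]
ee_rot: [-2.407, -2.014, 0.003]
ft_force: [0.0, 0.4, 0.5]
finger_gap: 0.999
finger_force: 0.0
```

Run:
```python
from h import *
import pickle
p=bot.camera_params('wrist');a=save('wrist','w7');pickle.dump(p,open('w7.pkl','wb'))
u,v=proj(p,(.4743,-.1416,.07));print(u,v); x,y=int(u)-60,max(int(v)-60,0);print(x,y)
cv2.imwrite('pics/c7.png',cv2.resize(a[y:y+100,x:x+120,::-1],None,fx=6,fy=6,interpolation=2))
goto((.4735,-.1412,.2),80)
```

```text
241.70524981617626 93.24649186722097
181 33
now [ 0.4745 -0.2396  0.3205] th 79.88 tilt [-0.003  0.001] q6 -0.42
trans first (cur axes) [ 0.0966 -0.0179  0.1206]  rot [-0.0031 -0.0004 -0.002 ]  trans after rot [ 0.0967 -0.0181  0.1205]
```

View pics/c7.png

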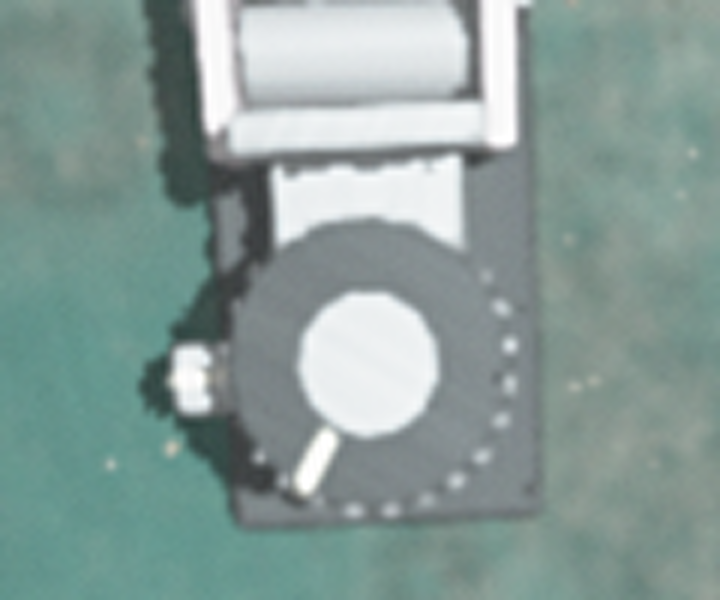

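The collar's top face is centred at (369,363) in the crop, with the line at (316,460) and the mark at (190,380). The stop plate is at y 100-155, about 42 mm from the axis, so the fingers can turn about 60 degrees on either side of the block direction.

Run:
```python
from h import *
import pickle
p=pickle.load(open('w7.pkl','rb'))
g=lambda x,y,z:onz(p,x/6+181-.42,y/6+33-.42,z)
C=g(369,363,.07);L=g(316,460,.07)-C;m=g(190,380,.044)-C
a=lambda d:np.degrees(np.arctan2(d[1],d[0]));print(C,a(L),a(m))
print('stop L,R',g(228,103,.07),g(482,103,.07), 'x axis of rails', g(205,150,.05), g(500,145,.05))
goto((*C[:2],.2),117)
```

```text
[ 0.47476748 -0.14149443  0.07      ] -130.41975265203592 173.13593098845286
stop L,R [ 0.45742971 -0.09042696  0.07      ] [ 0.50452271 -0.09902795  0.07      ] x axis of rails [ 0.44914091 -0.09412143  0.05      ] [ 0.50767672 -0.10384465  0.05      ]
now [ 0.4745 -0.2396  0.3205] th 79.88 tilt [-0.003  0.001] q6 -0.42
trans first (cur axes) [ 0.0966 -0.0166  0.1206]  rot [-0.0029 -0.0014 -0.6478]  trans after rot [0.0873 0.0448 0.1205]
```

Call:
step_hand(deltas=[{"tx":0.0322,"ty":-0.0055},{"tx":0.0322,"ty":-0.0055},{"tx":0.0322,"ty":-0.0055},{"tz":0.04,"rz":-0.14},{"tz":0.04,"rz":-0.14},{"tz":0.0205,"rz":-0.14},{"tz":0.02,"rz":-0.14},{},{},{}], finger_gap=0.72)

```text
time: 19.8
ee_pos: [0.4761, -0.1428, 0.202]
ee_rot: [1.76, 2.601, -0.002]
ft_force: [0.1, -0.2, -0.3]
finger_gap: 0.721
finger_force: 0.0
```

```bash
python3 -c "
from h import *
goto((.4747,-.1414,.149),112)"
```

```text
now [ 0.4761 -0.1428  0.202 ] th 111.84 tilt [ 0.001 -0.002] q6 -0.81
trans first (cur axes) [ 0.0019 -0.0008  0.053 ]  rot [-0.      0.0017 -0.0028]  trans after rot [ 0.0018 -0.0008  0.053 ]
```

Call:
step_hand(deltas=[{"tx":0.0018,"ty":-0.0008,"tz":0.02},{"tz":0.02},{"tz":0.013},{},{},{}])

```text
time: 20.4
ee_pos: [0.4747, -0.1421, 0.1491]
ee_rot: [1.759, 2.601, -0.002]
ft_force: [-0.9, 0.2, -0.0]
finger_gap: 0.72
finger_force: 0.0
```

Call:
step_hand(deltas=[{},{},{},{},{},{}], finger_gap=0, grip_n=15)

```text
time: 21.0
ee_pos: [0.4751, -0.1417, 0.1486]
ee_rot: [1.759, 2.601, 0.0]
ft_force: [4.7, 3.4, 5.8]
finger_gap: 0.59
finger_force: 15.0
```

```bash
python3 -c "
from h import *
goto((.4747,-.1414,.149),112);print(bot.sense()['wrist_torque'])"
```

```text
now [ 0.4751 -0.1417  0.1486] th 111.86 tilt [ 0.002 -0.001] q6 -0.81
trans first (cur axes) [ 0.0004 -0.0003 -0.0004]  rot [ 0.0012  0.0013 -0.0024]  trans after rot [ 0.0004 -0.0003 -0.0004]
[ 0.58354977 -0.62423994  0.00944767]
```

Call:
step_hand(deltas=[{"rz":0.08},{"rz":0.13},{"rz":0.13},{"rz":0.13}])

```text
time: 21.4
ee_pos: [0.4749, -0.1417, 0.1485]
ee_rot: [2.322, 2.114, 0.0]
ft_force: [4.5, 3.3, 6.1]
finger_gap: 0.591
finger_force: 15.0
```

Call:
step_hand(deltas=[{"rz":0.13},{"rz":0.13},{"rz":0.13},{"rz":0.1},{"rz":0.06},{},{},{}])

```text
time: 22.2
ee_pos: [0.4747, -0.1417, 0.1486]
ee_rot: [2.806, 1.411, 0.001]
ft_force: [2.8, 3.0, 7.0]
finger_gap: 0.597
finger_force: 15.0
```

```bash
python3 -c "
from h import *
goto((.4747,-.1414,.149),53);print(bot.sense()['wrist_torque'])"
```

```text
now [ 0.4747 -0.1417  0.1486] th 53.39 tilt [ 0.001 -0.001] q6 0.21
trans first (cur axes) [ 0.0002 -0.0002 -0.0004]  rot [ 0.001  -0.      0.0069]  trans after rot [ 0.0002 -0.0002 -0.0004]
[ 0.61618263 -0.35074959 -0.12028924]
```

Call:
step_hand(deltas=[{},{},{},{"tz":-0.03},{"tz":-0.05},{"tz":-0.05},{"tz":-0.05},{"tx":-0.0416,"ty":0.009},{"tx":-0.0416,"ty":0.009},{"tx":-0.0416,"ty":0.009},{"tx":-0.0416,"ty":0.009},{"rz":-0.15},{"rz":-0.15},{"rz":-0.15},{},{},{}], finger_gap=0.72)

```text
time: 23.9
ee_pos: [0.4039, -0.2966, 0.3278]
ee_rot: [-2.421, -2.0, 0.003]
ft_force: [-1.1, 0.1, 0.5]
finger_gap: 0.719
finger_force: 0.0
```

Run:
```python
from h import *
import pickle
p=bot.camera_params('wrist');a=save('wrist','w8');pickle.dump(p,open('w8.pkl','wb'))
goto((.4,-.3,.33),79.8)
cv2.imwrite('pics/w8b.png',cv2.resize(a[0:216,180:468,::-1],(800,600),interpolation=2))
u,v=proj(p,(.4747,-.1415,.07));print(u,v)
h=cv2.cvtColor(a,cv2.COLOR_RGB2HSV);mk=cv2.inRange(h,(22,120,120),(38,255,255));mk=cv2.morphologyEx(mk,3,np.ones((7,7)))
for c in cv2.findContours(mk,0,2)[0]:
    if cv2.contourArea(c)>100:
        r=cv2.minAreaRect(c);b=cv2.boxPoints(r);print(r);print(np.array([onz(p,*q,.026) for q in b]).round(4)[:,:2].tolist(),onz(p,*r[0],.026).round(4))
```

```text
now [ 0.4039 -0.2966  0.3279] th 79.16 tilt [-0.002 -0.001] q6 -0.58
trans first (cur axes) [-0.0041 -0.0032 -0.0021]  rot [-0.0018  0.001  -0.0112]  trans after rot [-0.004  -0.0033 -0.0021]
291.5744668270049 30.258654017308118
```

View pics/w8b.png

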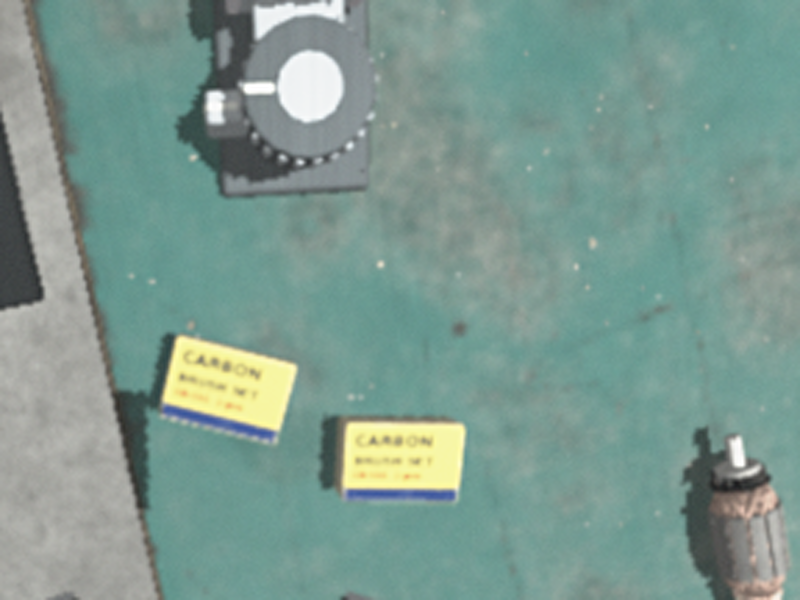

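The crop shows the collar's line at (258,88), pointing left from its centre (310,87) toward the mark at (215,105). Carton corners: A is (177,335), (298,362), (277,443), (160,415). B is (343,418), (466,422), (459,501), (342,499).

Run:
```python
from h import *
import pickle
p=pickle.load(open('w8.pkl','rb'))
g=lambda x,y,z:onz(p,x/2.7778+180-.3,y/2.7778-.3,z)
a=lambda d:np.degrees(np.arctan2(d[1],d[0]))
C=g(311,87,.07);print('C',C,'line',a(g(258,88,.07)-C),'mark',a(g(215,105,.044)-C))
for q in ([(177,335),(298,362),(277,443),(160,415)],[(343,418),(466,422),(459,501),(342,499)]):
    P=np.array([g(x,y,.026) for x,y in q])[:,:2]; c=P.mean(0)
    print(c.round(4),'size',np.linalg.norm(P[1]-P[0]).round(4),np.linalg.norm(P[3]-P[0]).round(4),'long ang',a(P[1]-P[0]),a(P[2]-P[3]))
im=cv2.imread('pics/w8.png');print(cv2.cvtColor(im,cv2.COLOR_BGR2HSV)[140,285-20:290:6])
```

```text
C [ 0.47466824 -0.14230652  0.07      ] line 170.45186286029605 mark 170.98977151036084
[ 0.4186 -0.2636] size 0.0623 0.0413 long ang -23.13764599460202 -24.394387741224083
[ 0.5019 -0.3172] size 0.0641 0.0434 long ang -12.472598596256395 -11.773656046190993
[[ 26  96 197]
 [ 28 101 239]
 [ 30  87 247]
 [ 28  66 252]
 [ 82  49 157]]
```

Call:
step_hand(deltas=[{"tx":0.03,"ty":-0.006},{"tx":0.045,"ty":-0.0085},{"tx":0.045,"ty":-0.0085},{"tx":0.045,"ty":-0.0085},{"tx":0.045,"ty":-0.0085},{"tx":0.035,"ty":-0.0065},{},{},{}])

```text
time: 24.85
ee_pos: [0.4043, -0.0482, 0.3279]
ee_rot: [2.421, 2.002, -0.003]
ft_force: [-0.0, -0.1, 0.4]
finger_gap: 0.72
finger_force: 0.0
```

Run:
```python
from h import *
import pickle
p=bot.camera_params('wrist');a=save('wrist','w9');pickle.dump(p,open('w9.pkl','wb'))
goto((.4,-.05,.33),79.8)
cv2.imwrite('pics/w9b.png',cv2.resize(a[:280,:373,::-1],(800,600),interpolation=2))
```

```text
now [ 0.4043 -0.0484  0.3278] th 79.14 tilt [-0.002 -0.001] q6 -0.10
trans first (cur axes) [-0.0024 -0.0039 -0.0022]  rot [-0.0013  0.0016 -0.0116]  trans after rot [-0.0023 -0.004  -0.0022]
```

View pics/w9b.png

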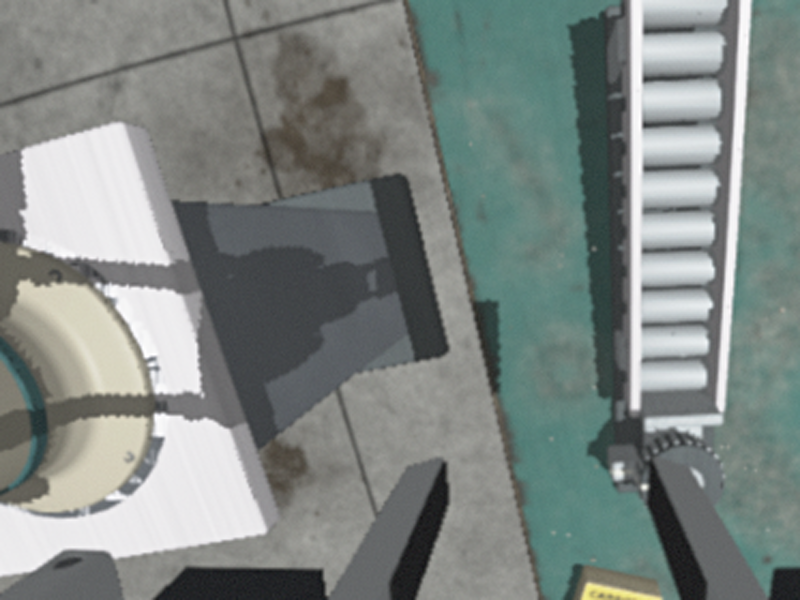

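The track's left rail runs from (634,5) to (634,405) and its right rail from (745,5) to (720,405). The stop plate is at y 410-425, and the collar is at (690,470).

Run:
```python
from h import *
import pickle
p=pickle.load(open('w9.pkl','rb'))
k=373/800
g=lambda x,y,z:onz(p,x*k-.3,y*k-.3,z)
lo=[g(634.5,405,.052),g(720.5,405,.052)]
hi=[None,None]
s=.25
for _ in range(8):
    hi=[g(634,5,.052+.12*s),g(745,5,.052+.12*s)]; s=np.linalg.norm((hi[0]+hi[1]-lo[0]-lo[1])[:2])/2
print(lo,hi,s,'widths',np.linalg.norm(lo[0]-lo[1]),np.linalg.norm(hi[0]-hi[1]))
L=(lo[0]+lo[1])/2;H=(hi[0]+hi[1])/2;d=(L-H)[:2];ang=np.degrees(np.arctan2(d[1],d[0]));print('low',L,'hi',H,'ang',ang)
# perpendicular from across rails
for q in (lo,hi):
    e=(q[1]-q[0])[:2];print('perp',np.degrees(np.arctan2(e[1],e[0]))-90)
# line through collar
c=np.array([.4747,-.1416])-H[:2];print('ang to collar',np.degrees(np.arctan2(c[1],c[0])))
print('stop plate mid',g(683,412,.07))
pt=bot.camera_params('top');a=cv2.imread('pics/t0.png');
for X in (L,H):print(proj(pt,X))
cv2.imwrite('pics/t0c.png',cv2.resize(a[170:220,205:305],(800,400),interpolation=2))
```

```text
[array([ 0.45319137, -0.08708055,  0.052     ]), array([ 0.50832979, -0.09756726,  0.052     ])] [array([0.48223474, 0.1321852 , 0.07859612]), array([0.5380919 , 0.12251763, 0.07859612])] 0.2216343092368195 widths 0.05612679247267058 0.056687599587898374
low [ 0.48076058 -0.09232391  0.052     ] hi [0.51016332 0.12735141 0.07859612] ang -97.62352199341129
perp -100.7684037549215
perp -99.81928999496749
ang to collar -97.51155758495464
stop plate mid [ 0.48041439 -0.09108631  0.07      ]
[271.40506183 195.65904733]
[220.85031689 189.90111015]
```

View pics/t0c.png

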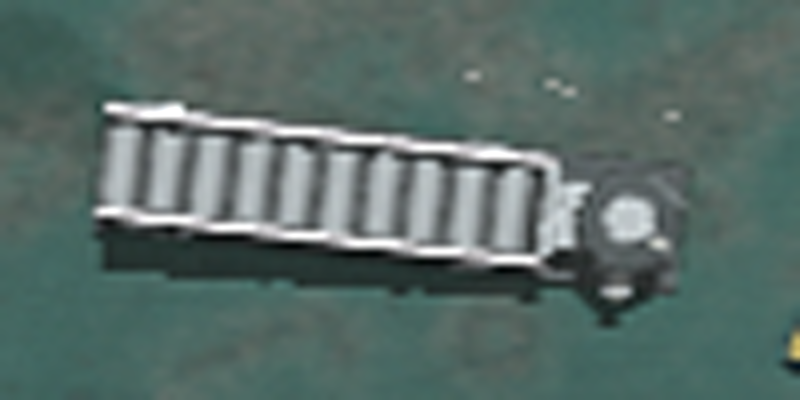

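The top-view crop agrees: the track's rails run from (105,160) to (545,210), in line with the collar, and the track is empty.

```bash
python3 -c "
from h import *
goto((.4186,-.2636,.25),156.2)"
```

```text
now [ 0.4043 -0.0484  0.3278] th 79.14 tilt [-0.002 -0.001] q6 -0.10
trans first (cur axes) [-0.2085  0.0547  0.0781]  rot [-2.200e-03  5.000e-04 -1.345e+00]  trans after rot [-0.0999 -0.1911  0.0778]
```

Call:
step_hand(deltas=[{"tx":-0.03,"ty":0.008},{"tx":-0.045,"ty":0.0117},{"tx":-0.045,"ty":0.0117},{"tx":-0.045,"ty":0.0117},{"tx":-0.0435,"ty":0.0116},{"tz":0.01,"rz":-0.15},{"tz":0.01,"rz":-0.15},{"tz":0.01,"rz":-0.15},{"tz":0.01,"rz":-0.15},{"tz":0.01,"rz":-0.15},{"tz":0.01,"rz":-0.15},{"tz":0.01,"rz":-0.15},{"tz":0.008,"rz":-0.15},{"rz":-0.145},{},{},{}], finger_gap=1)

```text
time: 26.6
ee_pos: [0.4186, -0.2632, 0.2501]
ee_rot: [-0.65, -3.073, 0.002]
ft_force: [0.2, -0.6, -0.5]
finger_gap: 0.998
finger_force: 0.0
```

Run:
```python
from h import *
import pickle
p=bot.camera_params('wrist');a=save('wrist','w10');pickle.dump(p,open('w10.pkl','wb'))
goto((.4186,-.2636,.109),156.2)
h=cv2.cvtColor(a,cv2.COLOR_RGB2HSV);mk=cv2.inRange(h,(20,45,140),(36,255,255));mk=cv2.morphologyEx(mk,3,np.ones((7,7)))
for c in cv2.findContours(mk,0,2)[0]:
    if cv2.contourArea(c)>300:
        r=cv2.minAreaRect(c);print(r)
cv2.imwrite('pics/w10b.png',a[:,:,::-1])
```

```text
now [ 0.4187 -0.263   0.2501] th 156.16 tilt [-0.001 -0.001] q6 -1.85
trans first (cur axes) [-0.0003 -0.0004  0.1411]  rot [-0.0014 -0.0009 -0.0008]  trans after rot [-0.0002 -0.0006  0.1411]
((245.23532104492188, 251.44119262695312), (44.626548767089844, 27.8915958404541), 75.96376037597656)
((258.5, 178.0), (52.0, 29.0), 90.0)
```

View pics/w10b.png

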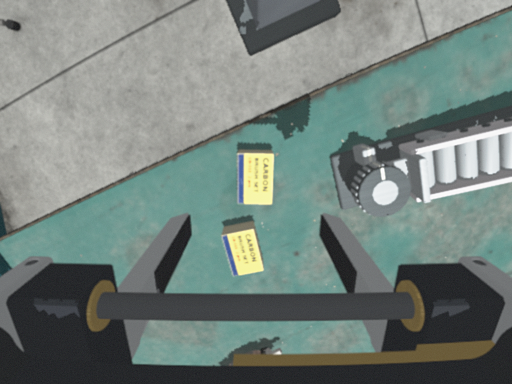

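Carton A is at (255,178), its long side upright in the image and square with the fingers. Carton B is at (243,250). From here on I'll rely on measurements, without further pictures.

Add to h.py:
```python
def cartons(a,p,z=.026,amin=250):
    h=cv2.cvtColor(a,cv2.COLOR_RGB2HSV);m=cv2.inRange(h,(20,45,140),(36,255,255))|cv2.inRange(h,(105,90,60),(130,255,255))
    m=cv2.morphologyEx(m,3,np.ones((7,7)));m[300:]=0
    for c in cv2.findContours(m,0,2)[0]:
        if cv2.contourArea(c)>amin:
            b=cv2.boxPoints(cv2.minAreaRect(c));P=np.array([onz(p,*q,z) for q in b])[:,:2]
            e=[P[1]-P[0],P[2]-P[1]];l=[np.linalg.norm(x) for x in e];k=int(np.argmax(l))
            print('px',b.mean(0).round(1),'world',P.mean(0).round(4),'size',np.round(l,4),'long ang %.1f'%(np.degrees(np.arctan2(e[k][1],e[k][0]))%180))
```

Run:
```python
from h import *
import pickle
cartons(cv2.imread('pics/w10.png')[:,:,::-1].copy(),pickle.load(open('w10.pkl','rb')))
cartons(cv2.imread('pics/w8.png')[:,:,::-1].copy(),pickle.load(open('w8.pkl','rb')))
```

```text
px [243.1 252. ] world [ 0.5011 -0.3173] size [0.0407 0.0639] long ang 168.9
px [256. 178.] world [ 0.4178 -0.2626] size [0.0388 0.0633] long ang 157.2
px [324.5 165. ] world [ 0.5018 -0.3167] size [0.0621 0.042 ] long ang 169.4
px [261.6 139.1] world [ 0.4185 -0.2628] size [0.0408 0.0627] long ang 155.4
```

Call:
step_hand(deltas=[{"tz":0.03},{"tz":0.045},{"tz":0.04},{"tz":0.02},{"tz":0.006},{},{}])

```text
time: 27.35
ee_pos: [0.4193, -0.2633, 0.1101]
ee_rot: [0.646, 3.074, -0.003]
ft_force: [-0.1, -0.6, -0.0]
finger_gap: 1.001
finger_force: 0.0
```

Call:
step_hand(deltas=[{},{},{},{},{},{},{},{},{}], finger_gap=0, grip_n=20)

```text
time: 28.25
ee_pos: [0.4185, -0.2627, 0.109]
ee_rot: [-0.645, -3.073, 0.002]
ft_force: [-0.4, 0.6, -0.4]
finger_gap: 0.444
finger_force: 20.0
```

Call:
step_hand(deltas=[{"tz":-0.02},{"tz":-0.04},{"tz":-0.04},{"tz":-0.04},{},{}])

```text
time: 28.85
ee_pos: [0.4187, -0.2623, 0.2492]
ee_rot: [-0.645, -3.074, 0.002]
ft_force: [1.1, 0.7, -1.9]
finger_gap: 0.443
finger_force: 20.0
```

```bash
python3 -c "
from h import *
goto((.5073,.1059,.25),82.4)"
```

```text
now [ 0.4187 -0.2623  0.2492] th 156.30 tilt [-0.001 -0.001] q6 -1.86
trans first (cur axes) [ 0.0669  0.3728 -0.0013]  rot [-1.3000e-03  8.0000e-04  1.2897e+00]  trans after rot [ 0.3767  0.0392 -0.0008]
```

Call:
step_hand(deltas=[{"tx":0.0044,"ty":0.0248},{"tx":0.0078,"ty":0.0435},{"tx":0.0078,"ty":0.0435},{"tx":0.0078,"ty":0.0435},{"tx":0.0078,"ty":0.0435},{"tx":0.0078,"ty":0.0435},{"tx":0.0078,"ty":0.0435},{"tx":0.0078,"ty":0.0435},{"tx":0.0078,"ty":0.0435},{"rz":0.145},{"rz":0.145},{"rz":0.145},{"rz":0.145},{"rz":0.145},{"rz":0.145},{"rz":0.145},{"rz":0.145},{"rz":0.13},{},{}])

```text
time: 30.85
ee_pos: [0.5066, 0.1056, 0.2468]
ee_rot: [-2.359, -2.07, 0.007]
ft_force: [0.1, 0.0, -1.1]
finger_gap: 0.445
finger_force: 20.0
```

```bash
python3 -c "
from h import *
goto((.5073,.1059,.178),82.4)
p=bot.camera_params('wrist');a=save('wrist','w11');s=bot.sense()
cartons(a,p,s['ee_pos'][2]-.083)
import pickle;pickle.dump(p,open('w11.pkl','wb'))
"
```

```text
now [0.5066 0.1056 0.2468] th 82.54 tilt [-0.005 -0.001] q6 0.20
trans first (cur axes) [0.0005 0.001  0.0688]  rot [-0.0051  0.0016  0.0024]  trans after rot [0.0004 0.0007 0.0688]
px [255.  228.5] world [0.5059 0.1079] size [0.0392 0.0672] long ang 84.6
```

Call:
step_hand(deltas=[{"tx":0.0005,"ty":0.0007,"tz":0.02},{"tz":0.025},{"tz":0.015},{},{},{}])

```text
time: 31.5
ee_pos: [0.5087, 0.1061, 0.1894]
ee_rot: [2.363, 2.069, -0.0]
ft_force: [-0.2, -0.3, -1.5]
finger_gap: 0.445
finger_force: 20.0
```

```bash
python3 -c "
from h import *
goto((.5073,.1059,.178),82.4)"
```

```text
now [0.5087 0.1061 0.1894] th 82.42 tilt [ 0.    -0.001] q6 0.20
trans first (cur axes) [-0.0004 -0.0014  0.0114]  rot [0.0002 0.0006 0.0003]  trans after rot [-0.0004 -0.0014  0.0114]
```

Call:
step_hand(deltas=[{"ty":-0.0012,"tz":0.006},{"tz":0.005},{},{},{}])

```text
time: 32.0
ee_pos: [0.507, 0.1062, 0.1777]
ee_rot: [-2.364, -2.069, 0.002]
ft_force: [0.3, 1.1, -1.5]
finger_gap: 0.446
finger_force: 20.0
```

```bash
python3 -c "
from h import *
goto((.5073,.1059,.178),82.4)"
```

```text
now [0.507  0.1062 0.1777] th 82.38 tilt [-0.001 -0.001] q6 0.21
trans first (cur axes) [-0.0003  0.0003 -0.0003]  rot [-0.0011  0.0008 -0.0003]  trans after rot [-0.0003  0.0003 -0.0003]
```

Call:
step_hand(deltas=[{},{},{},{},{"tz":-0.02},{"tz":-0.03},{"tz":-0.04},{"tz":-0.03},{},{}], finger_gap=0.62)

```text
time: 33.0
ee_pos: [0.507, 0.1063, 0.2978]
ee_rot: [2.364, 2.069, -0.001]
ft_force: [-1.0, 0.0, 0.2]
finger_gap: 0.621
finger_force: 0.0
```

```bash
python3 -c "
from h import *
goto((.5018,-.317,.25),169)
p=bot.camera_params('top');a=save('top','t2')
h=cv2.cvtColor(a,cv2.COLOR_RGB2HSV);m=cv2.inRange(h,(20,70,120),(36,255,255))
for c in cv2.findContours(m,0,2)[0]:
    if cv2.contourArea(c)>8: r=cv2.minAreaRect(c);print(r[0],r[1],onz(p,*r[0],.026).round(3),onz(p,*r[0],.07).round(3))
"
```

```text
now [0.507  0.1063 0.2978] th 82.39 tilt [-0.001 -0.001] q6 0.21
trans first (cur axes) [-0.4202  0.051   0.048 ]  rot [-1.0000e-03  2.0000e-04 -1.5117e+00]  trans after rot [-0.0757 -0.4165  0.0478]
(254.25, 193.25) (14.142135620117188, 7.495331764221191) [ 0.494 -0.017  0.026] [ 0.492 -0.017  0.07 ]
(320.9864807128906, 190.08106994628906) (7.891151428222656, 13.645115852355957) [ 0.501 -0.316  0.026] [ 0.499 -0.308  0.07 ]
(216.3500213623047, 92.95000457763672) (11.384201049804688, 6.640783309936523) [0.95  0.142 0.026] [0.937 0.139 0.07 ]
(218.0, 87.0) (4.0, 8.0) [0.976 0.134 0.026] [0.963 0.131 0.07 ]
(78.01592254638672, 83.44585418701172) (19.313703536987305, 12.210729598999023) [1.007 0.763 0.026] [0.993 0.744 0.07 ]
(180.0, 80.0) (16.0, 22.0) [1.012 0.304 0.026] [0.998 0.297 0.07 ]
(162.0, 76.5) (9.0, 12.0) [1.03  0.385 0.026] [1.016 0.376 0.07 ]
(37.5, 80.5) (17.0, 11.0) [1.025 0.944 0.026] [1.01  0.922 0.07 ]
(251.7552032470703, 71.43793487548828) (32.636871337890625, 17.522598266601562) [ 1.044 -0.019  0.026] [ 1.029 -0.019  0.07 ]
(228.7058868408203, 65.32351684570312) (8.785683631896973, 16.920576095581055) [1.074 0.084 0.026] [1.059 0.082 0.07 ]
```

Call:
step_hand(deltas=[{"tx":-0.03,"ty":0.0036},{"tx":-0.045,"ty":0.0055},{"tx":-0.045,"ty":0.0055},{"tx":-0.045,"ty":0.0055},{"tx":-0.045,"ty":0.0055},{"tx":-0.045,"ty":0.0055},{"tx":-0.045,"ty":0.0055},{"tx":-0.045,"ty":0.0055},{"tx":-0.045,"ty":0.0055},{"tx":-0.0302,"ty":0.0034},{"rz":-0.15},{"rz":-0.15},{"rz":-0.15},{"rz":-0.15},{"rz":-0.15},{"rz":-0.15},{"rz":-0.15},{"rz":-0.15},{"rz":-0.15},{"rz":-0.15}], finger_gap=1)

```text
time: 35.05
ee_pos: [0.5012, -0.3164, 0.2953]
ee_rot: [-0.309, -3.121, -0.003]
ft_force: [-0.7, 0.6, -0.1]
finger_gap: 1.004
finger_force: 0.0
```

Call:
step_hand(deltas=[{"tz":0.02,"rz":-0.01},{"tz":0.02},{},{},{}])

```text
time: 35.55
ee_pos: [0.5021, -0.3172, 0.2581]
ee_rot: [-0.304, -3.126, 0.002]
ft_force: [1.0, -0.3, 0.4]
finger_gap: 1.0
finger_force: 0.0
```

```bash
python3 -c "
from h import *
p=bot.camera_params('wrist');a=save('wrist','w12')
goto((.5018,-.317,.109),169)
cartons(a,p)
p=bot.camera_params('top');a=save('top','t3')
h=cv2.cvtColor(a,cv2.COLOR_RGB2HSV);m=cv2.inRange(h,(20,70,120),(36,255,255));m[:140]=0
for c in cv2.findContours(m,0,2)[0]:
    if cv2.contourArea(c)>8: r=cv2.minAreaRect(c);print(r,onz(p,*r[0],.026).round(3),onz(p,*r[0],.07).round(3))
"
```

```text
now [ 0.5022 -0.3172  0.2585] th 168.90 tilt [-0.001 -0.001] q6 -2.06
trans first (cur axes) [0.0004 0.0004 0.1495]  rot [-0.0015 -0.0004 -0.0017]  trans after rot [4.000e-04 1.000e-04 1.495e-01]
px [255.5 176.5] world [ 0.5012 -0.3172] size [0.0386 0.0635] long ang 169.9
px [487.  124.5] world [ 0.4905 -0.0344] size [0.061  0.0523] long ang 80.7
((265.0975646972656, 194.62196350097656), (14.024806022644043, 7.619776248931885), 6.34019136428833) [ 0.487 -0.065  0.026] [ 0.485 -0.064  0.07 ]
((322.0, 186.0), (4.0, 4.0), 90.0) [ 0.519 -0.321  0.026] [ 0.517 -0.313  0.07 ]
```

Call:
step_hand(deltas=[{"tz":0.03},{"tz":0.045},{"tz":0.04},{"tz":0.025},{"tz":0.0095},{},{}])

```text
time: 36.35
ee_pos: [0.5026, -0.3178, 0.1098]
ee_rot: [0.304, 3.126, -0.004]
ft_force: [0.4, 0.0, 1.0]
finger_gap: 0.997
finger_force: 0.0
```

Call:
step_hand(deltas=[{},{},{},{},{},{},{},{},{}], finger_gap=0, grip_n=20)

```text
time: 37.25
ee_pos: [0.5017, -0.3172, 0.1084]
ee_rot: [-0.304, -3.125, 0.002]
ft_force: [0.4, -0.8, 0.3]
finger_gap: 0.446
finger_force: 20.0
```

Call:
step_hand(deltas=[{"tz":-0.02},{"tz":-0.04},{"tz":-0.04},{"tz":-0.04},{},{}])

```text
time: 37.85
ee_pos: [0.5019, -0.3169, 0.2489]
ee_rot: [-0.304, -3.127, 0.002]
ft_force: [0.2, -0.4, -1.2]
finger_gap: 0.442
finger_force: 20.0
```

```bash
python3 -c "
from h import *
goto((.5073,.1059,.25),82.4)"
```

```text
now [ 0.5019 -0.3169  0.2489] th 168.90 tilt [-0.    -0.001] q6 -2.06
trans first (cur axes) [ 0.0761  0.416  -0.0017]  rot [-1.4000e-03  1.1000e-03  1.5098e+00]  trans after rot [ 0.4198 -0.0506 -0.0011]
```

Call:
step_hand(deltas=[{"tx":0.0055,"ty":0.03},{"tx":0.0082,"ty":0.045},{"tx":0.0082,"ty":0.045},{"tx":0.0082,"ty":0.045},{"tx":0.0082,"ty":0.045},{"tx":0.0082,"ty":0.045},{"tx":0.0082,"ty":0.045},{"tx":0.0082,"ty":0.045},{"tx":0.0082,"ty":0.045},{"tx":0.005,"ty":0.026},{"rz":0.15},{"rz":0.15},{"rz":0.15},{"rz":0.15},{"rz":0.15},{"rz":0.15},{"rz":0.15},{"rz":0.15},{"rz":0.15},{"rz":0.15}])

```text
time: 39.85
ee_pos: [0.5059, 0.1058, 0.2455]
ee_rot: [-2.357, -2.071, 0.009]
ft_force: [0.4, 0.1, -1.5]
finger_gap: 0.444
finger_force: 20.0
```

Call:
step_hand(deltas=[{"rz":0.01},{},{"tz":0.02},{"tz":0.025},{"tz":0.013},{},{},{}])

```text
time: 40.65
ee_pos: [0.5075, 0.1059, 0.1907]
ee_rot: [2.363, 2.07, -0.001]
ft_force: [0.2, 0.1, -0.9]
finger_gap: 0.447
finger_force: 20.0
```

```bash
python3 -c "
from h import *
goto((.5073,.1059,.178),82.4)"
```

```text
now [0.5075 0.1059 0.1907] th 82.43 tilt [-0.001 -0.001] q6 0.20
trans first (cur axes) [-0.     -0.0002  0.0127]  rot [-0.0005  0.0007  0.0005]  trans after rot [-0.     -0.0002  0.0127]
```

Call:
step_hand(deltas=[{"tz":0.008},{"tz":0.0045},{},{},{}])

```text
time: 41.15
ee_pos: [0.5073, 0.1059, 0.1777]
ee_rot: [-2.364, -2.069, 0.002]
ft_force: [0.5, -0.1, -1.9]
finger_gap: 0.45
finger_force: 20.0
```

Call:
step_hand(deltas=[{},{},{},{},{"tz":-0.02},{"tz":-0.03},{"tz":-0.04},{"tz":-0.03},{},{}], finger_gap=0.62)

```text
time: 42.15
ee_pos: [0.5073, 0.1059, 0.2978]
ee_rot: [2.364, 2.069, -0.001]
ft_force: [-0.7, 0.3, -0.1]
finger_gap: 0.618
finger_force: 0.0
```

Call:
step_hand(deltas=[{"ty":-0.04},{"ty":-0.04},{"ty":-0.04},{},{},{},{},{},{},{},{},{},{},{},{}])

```text
time: 43.65
ee_pos: [0.3884, 0.1218, 0.2978]
ee_rot: [-2.364, -2.069, 0.002]
ft_force: [-0.4, -0.4, 0.2]
finger_gap: 0.622
finger_force: 0.0
```

Create chk.py:
```python
from h import *
import sys
p=bot.camera_params('top');a=save('top',sys.argv[1])
h=cv2.cvtColor(a,cv2.COLOR_RGB2HSV)
m=cv2.inRange(h,(20,70,120),(36,255,255));m[:140]=0
d=np.array([.1325,.991]);n=np.array([.991,-.1325]);L=np.array([.4808,-.0923])
for c in cv2.findContours(m,0,2)[0]:
    if cv2.contourArea(c)>6:
        r=cv2.minAreaRect(c);X=onz(p,*r[0],.073)[:2];print('yellow',r,'s %.3f lat %.3f'%((X-L)@d,(X-L)@n))
```

```bash
python3 chk.py t4
```

```text
yellow ((257.9692687988281, 193.74615478515625), (28.403953552246094, 7.690153121948242), 7.125016689300537) s 0.060 lat 0.001
```

Run:
```python
from h import *
b=cv2.imread('pics/t0.png')[:,:,::-1].copy();a=cv2.imread('pics/t4.png')[:,:,::-1].copy()
for im in (b,a):
    h=cv2.cvtColor(im,cv2.COLOR_RGB2HSV);m=cv2.inRange(h,(8,80,90),(22,255,255));m[:175]=0;m[215:]=0;m[:,:145]=0;m[:,200:]=0
    c=max(cv2.findContours(m,0,2)[0],key=cv2.contourArea);print(cv2.minAreaRect(c))
    g=cv2.inRange(h,(0,0,190),(180,40,255))[205:235,175:205];print('pot',cv2.boundingRect(g))
p=bot.camera_params('wrist');im=save('wrist','w13')
print(bot.sense()['finger_force'],bot.sense()['ft_force'])
print(bot.sign_off())
```

```text
((167.87322998046875, 184.7860107421875), (34.52159118652344, 3.5031137466430664), 9.162346839904785)
pot (4, 6, 20, 19)
((167.87530517578125, 185.331298828125), (34.36553955078125, 3.4612772464752197), 8.530765533447266)
pot (4, 6, 20, 18)
0.0 [ 0.13170746 -0.14425939 -0.0398296 ]
the job is handed in; nothing more can be done
None
```

The job is handed in and every step was carried out: brush dipped, dabbed and back on its rest, collar turned to its locked mark, and both cartons in a row against the stop. No verdict came back at hand-in, and I viewed 16 pictures, two over the limit of 14.

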